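# Slide a rack board out over the edge of the cutting stand for sawing

### The arm

A 6-joint arm with a two-finger parallel gripper is mounted at the origin on the work surface. World frame = base frame: x ahead of the robot, y to its left, z up, the work surface at z = 0. Lengths are in m, angles in rad, forces in N, time in s.
With the tool pointing down it reaches from about 0.15 to 0.775 m from the base axis. Payload 6.1 kg.
Tool frame: the origin (TCP) lies midway between the tips of the shut fingers; the grasp point (between the pads) lies manip.grip_depth behind it (manip.grip_depth is the distance from the TCP to the grasp point, in m); z points along the fingers, y is the direction in which the jaws open and shut (so a half turn about z gives the same grasp; the last joint's range is limited). The gripper opens to 85 mm and grips with 20 to 120 N. Pads are 22 mm wide; open, the fingers measure 114 mm over their backs; the gripper's body (76 mm by 85 mm) begins 54 mm behind the grasp point. The pads swing forward as they close: fully open they stand 13 mm farther back than shut.
Start: joints at [-1.215, 0.126, -0.04, 1.405, 0, 1.571], TCP at [0.183, -0.492, 0.211] pointing down, gripper open.
Joint ranges: [-2.72, 2.72], [-0.95, 1.95], [-1.27, 1.35], [-1.78, 2.02], [-1.46, 1.47], [-3.14, 3.14]. Speed limits (rad/s): [2.39, 2.39, 3.01, 3.14, 3.14, 3.14].

### API

Orientations are given as a unit quaternion [w, x, y, z].
In Python, from plant import manip gives the robot as it stands.
- The arm moves only by the tool send_rows, never from a script. Its argument "moves" is a list that holds one entry, the list of rows, each a list of 5 numbers: the shift along the tool's x, y, z in m, then the turn about the tool's z in rad, then the opening in per cent of the stroke, from 0 (shut) to 100 (fully open). A call has exactly 5 rows; each row is the pose to reach, as a shift and turn from the pose measured when the call began, along the tool's axes at that moment; what a row does not reach only later rows make up. A row lasts 1/10 s, in which the tool goes at most 50 mm and 8.59 degrees, less where a joint would pass 70% of its speed; a pose out of reach is approached as far as the arm can. A call with a gripper value outside its range is refused whole. The fingers move at their own pace and stop on an object; the grip force is fixed at half the most. Time passes only in rows, so rows that repeat a pose let the fingers close, or fill a call up. It gives the time, the measured TCP pose, the force and the opening at its end, in the units of the state.
- manip.get_state(): the state, without advancing time (a new reading comes with each control period).
- manip.camera(name): name is "side" or "top"; returns a dict with "img" (400x640x3 uint8, red, green, blue), "vfov" (degrees; the focal length in pixels is half the picture's height over the tangent of half this angle, whatever the lens; pixels are square), "cx", "cy" (the principal point, pixels), "k1" (the pictures are not rectified: a ray, as slopes to the right and down, at radius r is drawn at 1 + k1 r^2 times it, then the intrinsics apply), "R" (3x3) and "t" (3): a world point X has camera coordinates R X + t. Camera axes: x right, y down, z forward; pixel columns grow to the right and rows downward; lengths in m; the calibration is good to about 2 mm. A picture is of the moment at which its call begins. There is no depth.
- manip.hand_in(): hands the job in, once; it reports no verdict.
Trained networks look in a picture, given as the dict that the camera call returned (one of the last four; its "shot" number tells which), for a name from the list of things; names that differ only in an ending like _2 or _b are one class to them, and where a whole thing is asked for, a point or a joint stands for the part that bears it (a point fixed in the world has none). Each returns a list of dicts, best first, with "p" (0 to 1); they miss things now and then, are a little off and sometimes report something else, mostly with a low value. They report only what shows in the picture. A call takes as long as a camera call. They do not tell look-alikes from the thing itself.
- manip.trace(label, picture): "mask" (400x640 bool, what is visible of it) and "box" ([left, top, width, height] in pixels, round what is visible of it).
The state is a dict: "t": time; "q": joint angles; "joint_velocities": joint speeds; "joint_efforts": joint torques, N m; "eef_pos": TCP position; "tool_rot": TCP orientation; "ft_force": force on the tool from outside, world axes, zero at the start; "ft_torque": the same for the moment, N m; "width": finger opening in m.
Only numpy, scipy, OpenCV 4.12 (cv2) and the standard library are available. Lean on these libraries where they do the work, as an engineer would, in place of code of your own. Each camera call takes 0.05 s, during which the arm holds its last target.

### The job

On the low wooden cutting stand lies a thin board with a dark line ruled across it near one end. With the fingertips, push the board along the stand until that marked end sticks out over the stand's far edge (the long edge away from the robot) with the line right above the edge and the board square to it, ready for the end to be sawn off. Only slide it, never lift it; leave the other things where they are, and move clear of it at the end.

Things in the scene. Friction and masses are not known exactly. Their poses are not given: they have to be found in the camera images.
- stand_edge (a point): Middle of the far edge of the cutting stand, on its top face. The stand is fixed, of wooden planks, 260 mm deep by 360 mm wide, with a flat top 60 mm above the table. This frame's x axis points level outwards over the far edge (away from the robot, within about 20 degrees), y along that edge (the stand reaches 180 mm either way), z up; the stand's near edge is at x = -260 mm.
- board_line (a point): Middle of the dark ruled line (3 mm wide) on the top face of the thin loose plywood board. The board is 150 mm long (x), 120 mm wide (y), 7 mm thick, about 90 g. This frame's x axis points along the board to the marked end, which is 40 mm beyond the line; the rear end is 110 mm behind it; y runs along the line, z up. The board lies flat on the stand, wholly on it, marked end towards the far edge, turned up to about 17 degrees from square. It slides with plain wood friction.
- offcut: Leave alone: pale wooden offcut, 70 x 30 x 25 mm high, lying on the stand at one side of the board. Origin at the centre of its underside.
- tin: Leave alone: small closed steel tin, 40 mm across, 45 mm high, standing on the stand at the other side of the board. Origin at the centre of its underside.
- bottle: Leave alone: full glass wine bottle, 76 mm across, 290 mm high, standing on the table to the left of the stand. Origin at the centre of its underside.
- mallet: Leave alone: mallet lying on the table to the right of the stand, handle 24 mm thick along its x axis from -172 to +82 mm, rubber head 60 mm across and 110 mm long at x = +90 mm. Origin under the handle at table height.
Not all that is in view belongs to the job. Of the things shaped like the part that bears board_line, the wooden one is meant.

How it is judged:
By the outcome, as a careful person would: the job done as asked, in the order asked, and still so for the second after the job is handed in, with the robot touching nothing.
It also fails if it takes over 38 s, if anything falls off the work surface, if the arm or the gripper's body presses on something with over 40 N, if the wrist force passes 120 N, or if a joint passes its speed limit or range.

## Working session

There is one attempt and no reset: what is moved stays moved. The work goes in short steps, Python scripts to look and compute and a tool call to move; the robot and the scene stay as the last step left them, time stands still between calls to the robot, and variables do not carry over. Pictures are saved under pics/ and viewed, and the job is handed in when it is done.

Besides the shell and the picture viewer there is one more tool, called after "Call:" by a JSON object that holds its "fn" and its "kwargs", one argument or row to a line. send_rows: Moves the arm, as the interface text tells. Its arguments: {"type":"object","properties":{"moves":{"type":"array"}},"required":["moves"]}

```bash
ls; mkdir -p pics; cat > h.py <<'E'
import numpy as np, cv2
from plant import manip
def K(c):
    f=200/np.tan(np.radians(c['vfov'])/2); return f
def project(c,X):
    X=np.atleast_2d(X); p=X@np.array(c['R']).T+np.array(c['t']); s=p[:,:2]/p[:,2:]
    r2=(s**2).sum(1,keepdims=True); s=s*(1+c['k1']*r2); return s*K(c)+[c['cx'],c['cy']]
def unproj(c,uv,z):
    uv=np.atleast_2d(uv).astype(float); d=(uv-[c['cx'],c['cy']])/K(c); s=d.copy()
    for _ in range(30): s=d/(1+c['k1']*(s**2).sum(1,keepdims=True))
    R=np.array(c['R']);C=-R.T@np.array(c['t']); D=np.c_[s,np.ones(len(s))]@R
    return C+D*((z-C[2])/D[:,2])[:,None]
def save(c,n): cv2.imwrite('pics/'+n+'.png',c['img'][:,:,::-1])
E
python3 - <<'E'
from h import *
s=manip.get_state(); print(s['t'],s['eef_pos'],s['tool_rot'],s['width'],s['ft_force'],manip.grip_depth)
for n in ['top','side']:
    c=manip.camera(n); save(c,n+'0'); print(n,c['vfov'],c['cx'],c['cy'],c['k1'],c['R'],c['t'])
    for l in ['board_line','offcut','tin','stand_edge']:
        try:
            for r in manip.trace(l,c): print(l,r['p'],r['box'])
        except Exception as e: print(l,e)
E
```

```text
pics
0.0 [ 0.18271648 -0.49169695  0.21012081] [-8.01573250e-04  9.84219426e-01  1.76950433e-01 -1.49941860e-04] 0.0856598920784337 [ 0.96475981 -0.08611626 -0.94132614] 0.0187
top 48.70214868726665 318.78961143585747 202.4559551705754 -0.12472151941551742 [[ 0.01621148 -0.99981435  0.0104144 ]
 [-0.98209157 -0.01787774 -0.18755407]
 [ 0.18770544 -0.00718737 -0.98219907]] [-0.00575886  0.61084569  1.58235943]
board_line 0.88 [339.5, 140.1, 42.0, 37.9]
board_line 0.63 [366.6, 204.5, 30.8, 40.3]
board_line 0.6 [236.9, 243.0, 40.2, 43.4]
board_line 0.56 [265.8, 176.1, 47.8, 47.4]
offcut 0.7 [250.7, 176.5, 10.8, 22.2]
stand_edge 0.64 [238.1, 162.7, 111.8, 88.3]
stand_edge 0.48 [252.6, 172.6, 12.8, 26.5]
side 44.686725498715134 321.4383538462922 201.8966684310433 -0.07236300556185117 [[ 0.98190878 -0.18885359 -0.01376492]
 [-0.12502042 -0.5919885  -0.79619062]
 [ 0.14221478  0.78350746 -0.60488926]] [-0.59595988  0.15570442  1.33116118]
board_line 0.91 [213.1, 178.3, 53.5, 30.3]
board_line 0.57 [287.8, 173.4, 59.2, 30.2]
board_line 0.57 [370.5, 231.2, 68.1, 45.9]
board_line 0.57 [279.7, 268.3, 72.1, 45.2]
offcut 0.53 [315.6, 156.9, 24.9, 12.3]
tin 0.72 [326.1, 211.1, 17.0, 20.0]
stand_edge 0.64 [261.1, 161.9, 95.9, 82.7]
```

```bash
python3 - <<'E'
import cv2
a=cv2.imread('pics/top0.png')[100:320,180:470]; cv2.imwrite('pics/top0z.png',cv2.resize(a,None,fx=2.7,fy=2.7,interpolation=cv2.INTER_CUBIC))
a=cv2.imread('pics/side0.png')[110:330,190:480]; cv2.imwrite('pics/side0z.png',cv2.resize(a,None,fx=2.7,fy=2.7,interpolation=cv2.INTER_CUBIC))
E
```

```text
(no output)
```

View pics/top0z.png

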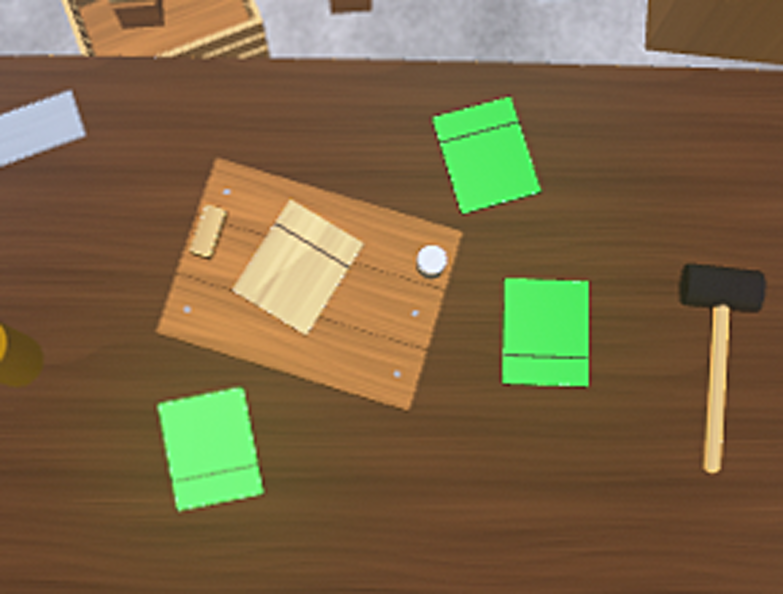

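View pics/side0z.png

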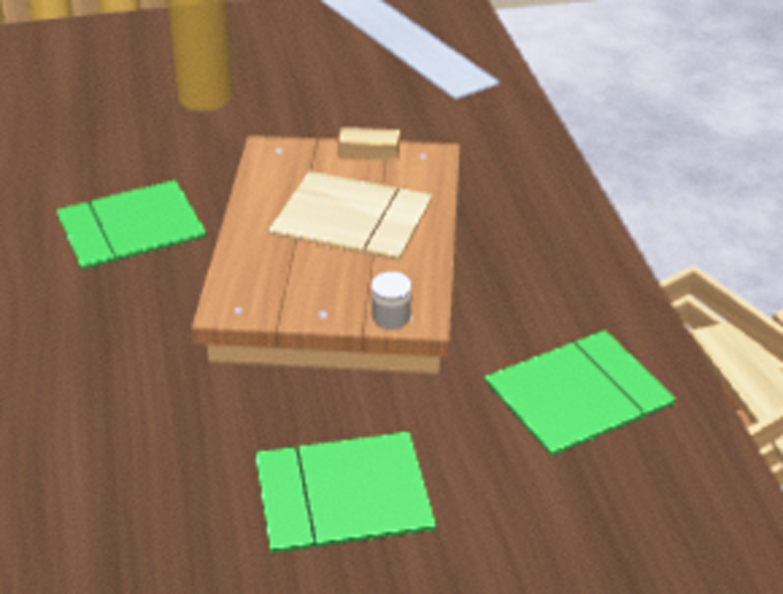

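View pics/side0.png

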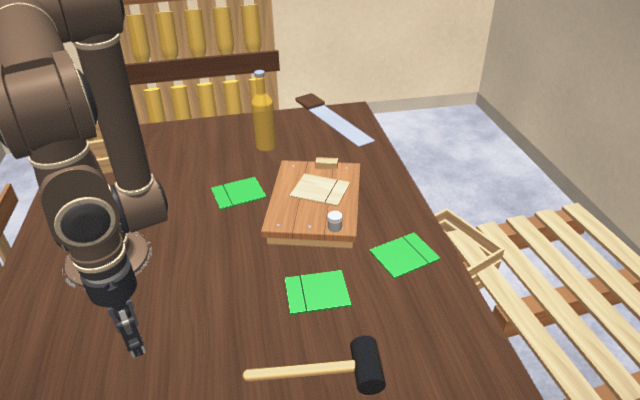

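View pics/top0.png

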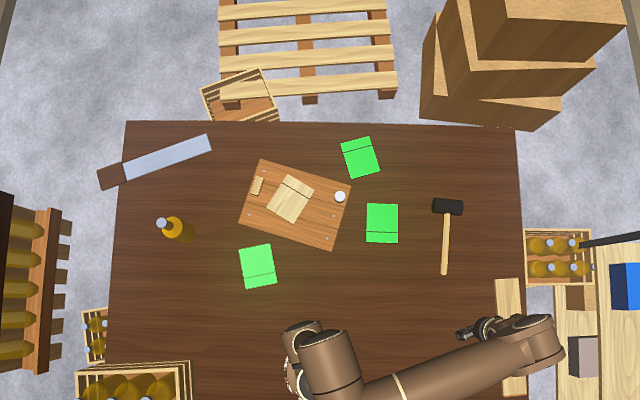

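```bash
cat >> h.py <<'E'
from scipy.ndimage import map_coordinates
from scipy.optimize import least_squares
def prof(c,A,B,n=40,half=4.,kind='edge',normal=None,lo=0.06,hi=0.94):
    """A,B world pts; returns signed px offsets along image normal of found feature"""
    g=c['img'].astype(float).mean(2)
    T=np.linspace(lo,hi,n)[:,None]; P=project(c,np.asarray(A)*(1-T)+np.asarray(B)*T)
    d=P[-1]-P[0]; d/=np.linalg.norm(d); nn=np.array([-d[1],d[0]])
    s=np.arange(-half,half+.01,.1)
    X=P[:,None,0]+s*nn[0]; Y=P[:,None,1]+s*nn[1]
    I=map_coordinates(g,[Y,X],order=1)
    off=[]
    for r in I:
        if kind=='edge': w=np.abs(np.convolve(r,[1]*5+[0]+[-1]*5,'valid')); ss=s[5:-5]
        else:
            w=np.median(r)-r; ss=s
        k=w.argmax(); m=np.abs(ss-ss[k])<1.2; w2=np.clip(w[m]-0.3*w[k],0,None)
        off.append((w2*ss[m]).sum()/w2.sum() if w[k]>5 else np.nan)
    return P,nn,np.array(off)
def tf(p,L): 
    x,y,a=p; L=np.atleast_2d(np.asarray(L,float)); return np.c_[x+np.cos(a)*L[:,0]-np.sin(a)*L[:,1],y+np.sin(a)*L[:,0]+np.cos(a)*L[:,1]]
def fit(c,p,segs,z,verbose=True):
    # segs: list of (A,B,kind) local 2D
    p=np.array(p,float)
    for it in range(8):
        half=6. if it<2 else 3.
        rows=[];rhs=[];info=[]
        for a,b,k in segs:
            f=lambda q:(np.r_[tf(q,a)[0],z],np.r_[tf(q,b)[0],z])
            A,B=f(p); P,nn,o=prof(c,A,B,half=half,kind=k)
            ok=~np.isnan(o); 
            if ok.sum()<5: info.append((0,0,0));continue
            med=np.median(o[ok]); ok&=np.abs(np.where(np.isnan(o),99,o)-med)<1.0
            J=np.zeros((len(o),2,3))
            T=np.linspace(.06,.94,len(o))[:,None]
            for j in range(3):
                q=p.copy(); q[j]+=1e-4; A2,B2=f(q); J[:,:,j]=(project(c,A2*(1-T)+B2*T)-P)/1e-4
            rows.append((J@nn)[ok]); rhs.append(o[ok]); info.append((ok.sum(),round(med,2),round(o[ok].std(),2)))
        dp=np.linalg.lstsq(np.vstack(rows),np.concatenate(rhs),rcond=None)[0]; p+=dp
    if verbose: print('fit',p.round(4),np.degrees(p[2]).round(2),info)
    return p
SF=[((0,-.18),(0,.18),'edge'),((0,.18),(-.26,.18),'edge'),((0,-.18),(-.26,-.18),'edge')]
BF=[((.04,-.06),(.04,.06),'edge'),((.04,.06),(-.11,.06),'edge'),((.04,-.06),(-.11,-.06),'edge'),((-.11,-.06),(-.11,.06),'edge'),((0,-.055),(0,.055),'line')]
def rel(s,b): # board in stand frame
    d=np.array(b[:2])-s[:2]; c_,s_=np.cos(s[2]),np.sin(s[2]); return np.r_[c_*d[0]+s_*d[1],-s_*d[0]+c_*d[1],b[2]-s[2]]
def draw(c,items,name,crop,f):
    im=c['img'][:,:,::-1].copy(); x0,y0,w,h=crop
    im=cv2.resize(im[y0:y0+h,x0:x0+w],None,fx=f,fy=f,interpolation=cv2.INTER_CUBIC)
    for p,segs,z in items:
        for a,b,_ in segs:
            q=project(c,np.c_[tf(p,[a,b]),[z,z]]); q=((q-[x0,y0]+.5)*f-.5).round().astype(int)
            cv2.line(im,tuple(map(int,q[0])),tuple(map(int,q[1])),(255,0,255),1)
    cv2.imwrite('pics/'+name+'.png',im)
E
cat > look.py <<'E'
from h import *
import sys
n=sys.argv[1]
out=[]
init=np.load('init.npy') if len(sys.argv)<3 else None
ct=manip.camera('top'); cs=manip.camera('side')
if init is None:
    px=lambda L:(np.array(L)/2.7+[180,100])
    S=unproj(ct,px([(217,158),(461,233),(410,409),(157,332)]),.06); 
    s0=(S[0]+S[1])/2; d=s0-(S[2]+S[3])/2; s0=np.r_[s0[:2],np.arctan2(d[1],d[0])]
    B=unproj(ct,px([(275,224),(349,267),(307,334),(233,290)]),.067)
    b0=(B[0]+B[1])/2; d=b0-(B[2]+B[3])/2; b0=np.r_[b0[:2],np.arctan2(d[1],d[0])]
    init=np.array([s0,b0])
print(init.round(4))
res=[]
for c,nm in ((ct,'top'),(cs,'side')):
    s=fit(c,init[0],SF[:1] and SF if nm=='top' else [SF[0],SF[1],((-.26,.18),(-.26,-.18),'edge')],.06)
    b=fit(c,init[1],BF if nm=='top' else BF,.067)
    r=rel(s,b); print(nm,'board in stand: mm',(r[:2]*1e3).round(1),'deg',np.degrees(r[2]).round(2))
    res.append([s,b])
    draw(c,[(s,SF,.06),(b,BF,.067)],n+nm,(220,140,150,130) if nm=='top' else (250,140,130,120),5 if nm=='top' else 5)
np.save('init.npy',np.mean(res,0))
E
python3 look.py a 1
```

```text
[[ 0.7249  0.0575 -0.277 ]
 [ 0.6512  0.0919 -0.5294]]Traceback (most recent call last):
  File "look.py", line 17, in <module>
    s=fit(c,init[0],SF[:1] and SF if nm=='top' else [SF[0],SF[1],((-.26,.18),(-.26,-.18),'edge')],.06)
  File "h.py", line 50, in fit
    rows.append((J@nn)[ok]); rhs.append(o[ok]); info.append((ok.sum(),round(med,2),round(o[ok].std(),2)))
                 ~^~~
ValueError: matmul: Input operand 1 has a mismatch in its core dimension 0, with gufunc signature (n?,k),(k,m?)->(n?,m?) (size 2 is different from 3)
```

```bash
sed -i "s/rows.append((J@nn)\[ok\])/rows.append(np.einsum('nij,i->nj',J,nn)[ok])/" h.py
python3 look.py a 1
```

```text
[[ 0.7249  0.0575 -0.277 ]
 [ 0.6512  0.0919 -0.5294]]
fit [ 0.7281  0.0588 -0.2805] -16.07 [(np.int64(40), np.float64(-0.01), np.float64(0.16)), (np.int64(35), np.float64(0.02), np.float64(0.14)), (np.int64(38), np.float64(0.01), np.float64(0.12))]
fit [ 0.6534  0.0939 -0.5314] -30.45 [(np.int64(40), np.float64(-0.01), np.float64(0.09)), (np.int64(37), np.float64(-0.05), np.float64(0.13)), (np.int64(39), np.float64(0.04), np.float64(0.12)), (np.int64(40), np.float64(0.0), np.float64(0.16)), (np.int64(40), np.float64(0.01), np.float64(0.1))]
top board in stand: mm [-81.5  13. ] deg -14.37
fit [ 0.7303  0.0593 -0.2817] -16.14 [(np.int64(40), np.float64(-0.14), np.float64(0.13)), (np.int64(30), np.float64(0.02), np.float64(0.32)), (np.int64(40), np.float64(-0.13), np.float64(0.1))]
fit [ 0.6545  0.0935 -0.5301] -30.37 [(np.int64(40), np.float64(0.05), np.float64(0.12)), (np.int64(38), np.float64(0.22), np.float64(0.13)), (np.int64(39), np.float64(-0.19), np.float64(0.15)), (np.int64(40), np.float64(-0.07), np.float64(0.07)), (np.int64(40), np.float64(0.02), np.float64(0.08))]
side board in stand: mm [-82.4  11.8] deg -14.23
```

```bash
ls pics
```

```text
aside.png
atop.png
side0.png
side0z.png
top0.png
top0z.png
```

View pics/atop.png

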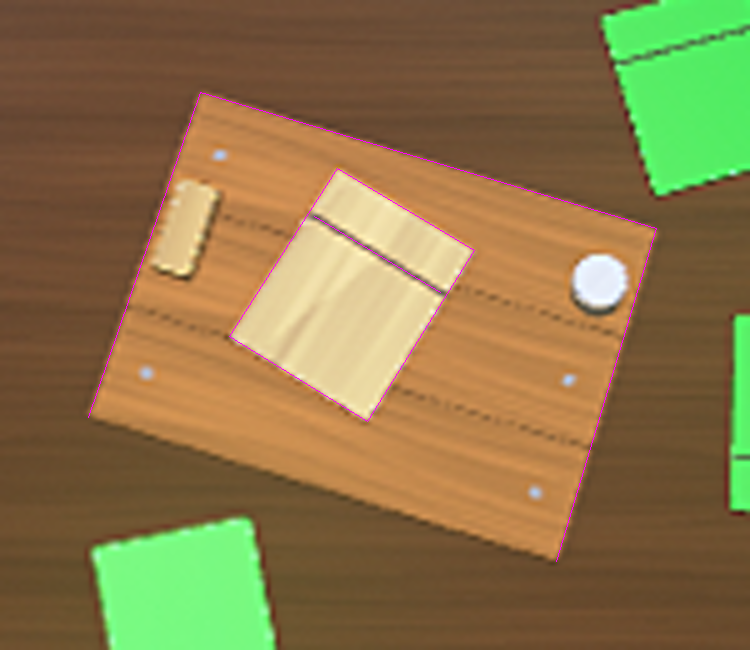

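View pics/aside.png

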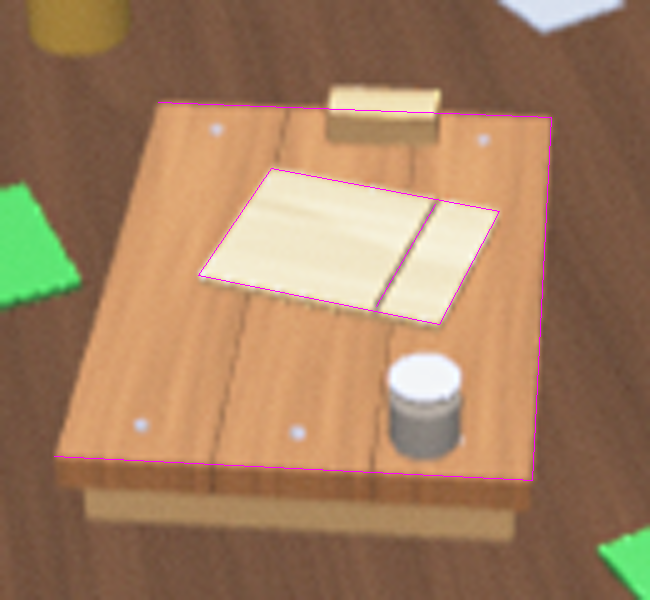

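```bash
cat > go.py <<'E'
from h import *
import sys
# go.py x y z(stand frame mm; z world mm) yawoffset_deg
s=np.load('stand.npy')
S=manip.get_state(); w,x,y,z=S['tool_rot']
from scipy.spatial.transform import Rotation as Ro
R=Ro.from_quat([x,y,z,w]).as_matrix(); p=np.array(S['eef_pos'])
def report():
    yaw=np.arctan2(R[1,0],R[0,0]); print('t',round(S['t'],2),'w',round(S['width']*1e3,1),'F',np.round(S['ft_force'],1),'stand-frame TCP mm',(rel(s,np.r_[p[:2],yaw])[:2]*1e3).round(1),'z',round(p[2]*1e3,1),'yawrel',np.degrees(yaw-s[2]).round(2),'tilt',R[:,2].round(4))
    return yaw
yaw=report()
if len(sys.argv)>4:
    a=[float(v) for v in sys.argv[1:5]]
    T=np.r_[tf(s,[a[0]/1e3,a[1]/1e3])[0],a[2]/1e3]
    print('world target',T.round(4),'tool shift',(R.T@(T-p)).round(4),'turn',round(yaw-s[2]-np.radians(a[3]),4))
E
python3 - <<'E'
from h import *
i=np.load('init.npy'); np.save('stand.npy',i[0])
c=manip.camera('top')
r=manip.trace('bottle',c); print([(q['p'],q['box']) for q in r][:2])
print('bottle head', unproj(c,[[163,224]],.29), 'base', unproj(c,[[185,232]],0))
print('offcut,tin in stand', [ (rel(i[0],np.r_[unproj(c,[[220+a/5,140+b/5]],z)[0][:2],0])[:2]*1e3).round() for a,b,z in ((188,215,.085),(600,282,.105))])
E
python3 go.py -225 30 200 0
```

```text
[(0.87, [155.5, 216.1, 38.6, 25.5])]
bottle head [[0.48755011 0.50179154 0.29      ]] base [[0.49737048 0.5149185  0.        ]]
offcut,tin in stand [array([-100.,  151.]), array([ -63., -154.])]
t 0.8 w 85.5 F [ 0.3  0.4 -0.1] stand-frame TCP mm [-371.9 -681.1] z 210.9 yawrel 36.49 tilt [ 0.e+00 -1.e-04 -1.e+00]
world target [0.5214 0.1503 0.2   ] tool shift [ 0.5411 -0.4843  0.0109] turn 0.637
```

Call:
{"fn": "send_rows", "kwargs": {
  "moves": [
    [[0.541,-0.484,0,0.637,72],[0.541,-0.484,0,0.637,72],[0.541,-0.484,0,0.637,72],[0.541,-0.484,0,0.637,72],[0.541,-0.484,0,0.637,72]]
  ]
}}

```text
t: 1.3
eef_pos: [0.293, -0.2844, 0.2112]
tool_rot: [0.0, 0.99, -0.143, 0.0]
ft_force: [1.1, -0.5, 0.5]
width: 0.0613
```

```bash
python3 go.py -225 30 200 0
```

```text
t 1.3 w 61.3 F [ 1.1 -0.5  0.5] stand-frame TCP mm [-323.8 -451. ] z 211.2 yawrel -0.34 tilt [ 6.e-04 -6.e-04 -1.e+00]
world target [0.5214 0.1503 0.2   ] tool shift [ 0.0959 -0.4816  0.011 ] turn -0.006
```

Call:
{"fn": "send_rows", "kwargs": {
  "moves": [
    [[0.096,-0.482,0.01,-0.006,72],[0.096,-0.482,0.01,-0.006,72],[0.096,-0.482,0.01,-0.006,72],[0.096,-0.482,0.01,-0.006,72],[0.096,-0.482,0.01,-0.006,72]]
  ]
}}

```text
t: 1.8
eef_pos: [0.4019, -0.0904, 0.2063]
tool_rot: [-0.012, 0.993, -0.118, 0.002]
ft_force: [-0.4, -1.1, 0.2]
width: 0.0609
```

```bash
python3 go.py -225 30 100 0
```

```text
t 1.8 w 60.9 F [-0.4 -1.1  0.2] stand-frame TCP mm [-273.  -234.4] z 206.3 yawrel 2.53 tilt [ 0.0068  0.0228 -0.9997]
world target [0.5214 0.1503 0.1   ] tool shift [ 0.0594 -0.2594  0.1126] turn 0.0441
```

Call:
{"fn": "send_rows", "kwargs": {
  "moves": [
    [[0.06,-0.261,0.015,0.044,72],[0.06,-0.261,0.015,0.044,72],[0.06,-0.261,0.015,0.044,72],[0.06,-0.261,0.015,0.044,72],[0.06,-0.261,0.015,0.044,72]]
  ]
}}

```text
t: 2.3
eef_pos: [0.448, -0.0803, 0.2004]
tool_rot: [-0.031, 0.993, -0.11, 0.003]
ft_force: [0.0, -0.4, -0.2]
width: 0.0614
```

```bash
python3 go.py -225 30 100 0
```

```text
t 2.3 w 61.4 F [ 0.  -0.4 -0.2] stand-frame TCP mm [-231.5 -211.9] z 200.4 yawrel 3.52 tilt [ 0.0122  0.0609 -0.9981]
world target [0.5214 0.1503 0.1   ] tool shift [ 0.0215 -0.2344  0.1151] turn 0.0615
```

```bash
python3 - <<'E'
from h import *
s=manip.get_state(); print(np.round(s['q'],3),np.round(s['joint_velocities'],2),np.round(s['joint_efforts'],1))
c=manip.camera('side'); save(c,'s1')
E
```

```text
[-0.221 -0.005 -0.204  1.373  0.062  3.141] [ 0.02  0.1   0.09 -0.01  0.    0.  ] [  0.1 -35.4  35.   -0.    0.2   0. ]
```

View pics/s1.png

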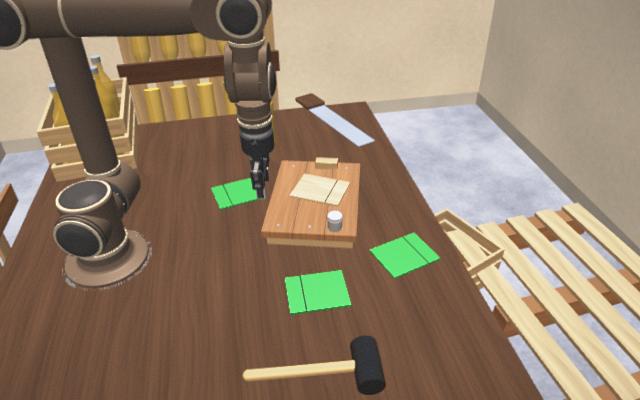

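Call:
{"fn": "send_rows", "kwargs": {
  "moves": [
    [[0.004,-0.048,0.003,-0.15,50],[0.008,-0.096,0.006,-0.3,50],[0.012,-0.144,0.009,-0.45,50],[0.016,-0.192,0.012,-0.6,50],[0.022,-0.24,0.015,-0.74,50]]
  ]
}}

```text
t: 2.85
eef_pos: [0.5227, 0.1509, 0.2004]
tool_rot: [-0.028, 0.965, 0.26, 0.014]
ft_force: [0.8, -0.1, -0.3]
width: 0.0428
```

```bash
python3 go.py -225 20.5 200 180; python3 -c "
from plant import manip;print(manip.get_state()['q'])"
```

```text
t 2.85 w 42.8 F [ 0.8 -0.1 -0.3] stand-frame TCP mm [-223.9   30.9] z 200.4 yawrel 46.16 tilt [ 0.0131  0.0608 -0.9981]
world target [0.5187 0.1412 0.2   ] tool shift [-0.0083  0.0064 -0.0002] turn -2.3359
[ 0.24865986  0.13713094 -0.05081918  1.3551567   0.05577435  2.86552274]
```

Call:
{"fn": "send_rows", "kwargs": {
  "moves": [
    [[-0.002,0.001,0,-0.149,50],[-0.004,0.003,0,-0.298,50],[-0.006,0.005,0,-0.447,50],[-0.008,0.006,0,-0.596,50],[-0.008,0.006,0,-0.745,50]]
  ]
}}

```text
t: 3.35
eef_pos: [0.5187, 0.1409, 0.1998]
tool_rot: [-0.02, 0.803, 0.595, 0.023]
ft_force: [0.4, 0.7, -0.4]
width: 0.0426
```

Call:
{"fn": "send_rows", "kwargs": {
  "moves": [
    [[0,0,0,-0.149,50],[0,0,0,-0.298,50],[0,0,0,-0.447,50],[0,0,0,-0.596,50],[0,0,0,-0.745,50]]
  ]
}}

```text
t: 3.85
eef_pos: [0.5187, 0.1402, 0.1999]
tool_rot: [-0.011, 0.529, 0.848, 0.029]
ft_force: [0.4, 0.3, 0.4]
width: 0.0426
```

Call:
{"fn": "send_rows", "kwargs": {
  "moves": [
    [[0,0,0,-0.149,50],[0,0,0,-0.298,50],[0,0,0,-0.447,50],[0,0,0,-0.596,50],[0,0,0,-0.745,50]]
  ]
}}

```text
t: 4.35
eef_pos: [0.5188, 0.1396, 0.2]
tool_rot: [0.001, 0.182, 0.983, 0.031]
ft_force: [0.1, -0.9, 0.0]
width: 0.0428
```

```bash
python3 go.py -225 20.5 100 180; python3 -c "
from plant import manip;print(manip.get_state()['q'])"
```

```text
t 4.35 w 42.8 F [ 0.1 -0.9  0. ] stand-frame TCP mm [-224.4   19. ] z 200.0 yawrel 175.15 tilt [ 0.0129  0.0601 -0.9981]
world target [0.5187 0.1412 0.1   ] tool shift [-0.0002 -0.0046  0.0999] turn -0.0847
[ 0.23005275  0.12553921 -0.06517457  1.35375937  0.05562651  0.59692489]
```

Call:
{"fn": "send_rows", "kwargs": {
  "moves": [
    [[0,-0.002,0.04,-0.04,50],[0,-0.004,0.08,-0.085,50],[0,-0.0055,0.12,-0.085,50],[0,-0.0055,0.12,-0.085,50],[0,-0.0055,0.12,-0.085,50]]
  ]
}}

```text
t: 4.85
eef_pos: [0.5182, 0.1411, 0.0803]
tool_rot: [0.002, 0.14, 0.99, 0.03]
ft_force: [0.1, -0.3, 0.4]
width: 0.0421
```

```bash
python3 go.py -225 20.5 65 180; python3 - <<'E'
from h import *
for n in ('top','side'):
    c=manip.camera(n); x0,y0=(250,130) if n=='side' else (220,130)
    a=c['img'][y0:y0+130,x0:x0+150,::-1]; cv2.imwrite('pics/b'+n+'.png',cv2.resize(a,None,fx=4.5,fy=4.5,interpolation=cv2.INTER_CUBIC))
E
```

```text
t 4.85 w 42.1 F [ 0.1 -0.3  0.4] stand-frame TCP mm [-225.5   20.3] z 80.3 yawrel 179.96 tilt [ 0.0117  0.0597 -0.9981]
world target [0.5187 0.1412 0.065 ] tool shift [-0.0006 -0.0007  0.0153] turn -0.0007
```

View pics/bside.png

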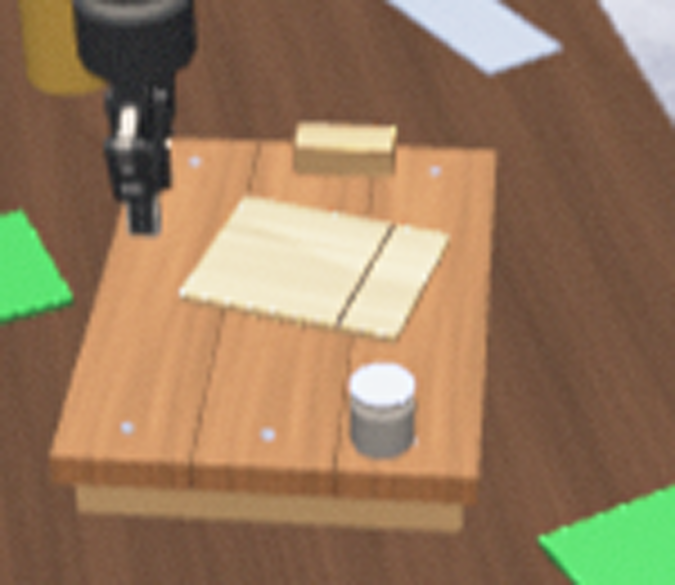

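View pics/btop.png

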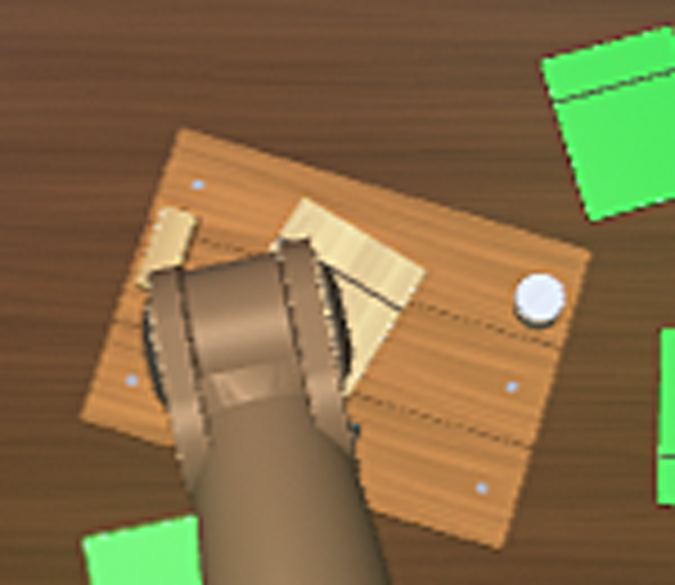

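Call:
{"fn": "send_rows", "kwargs": {
  "moves": [
    [[0,0,0.008,0,50],[0,0,0.016,0,50],[0,0,0.017,0,50],[0,0,0.017,0,50],[0,0,0.017,0,50]]
  ]
}}

```text
t: 5.45
eef_pos: [0.5203, 0.1428, 0.0655]
tool_rot: [0.004, 0.14, 0.99, 0.031]
ft_force: [-0.3, 0.4, -0.4]
width: 0.0427
```

Call:
{"fn": "send_rows", "kwargs": {
  "moves": [
    [[0,0,0.0007,0,50],[0,0,0.0014,0,50],[0,0,0.002,0,50],[0,0,0.002,0,50],[0,0,0.002,0,50]]
  ]
}}

```text
t: 5.95
eef_pos: [0.5203, 0.1429, 0.0635]
tool_rot: [0.004, 0.14, 0.99, 0.031]
ft_force: [-0.4, 0.0, -0.5]
width: 0.0425
```

Call:
{"fn": "send_rows", "kwargs": {
  "moves": [
    [[0,0,0.0003,0,50],[0,0,0.0006,0,50],[0,0,0.001,0,50],[0,0,0.001,0,50],[0,0,0.001,0,50]]
  ]
}}

```text
t: 6.45
eef_pos: [0.5203, 0.143, 0.0625]
tool_rot: [0.004, 0.14, 0.99, 0.031]
ft_force: [0.7, -0.2, 0.2]
width: 0.0423
```

```bash
python3 go.py -225 20.5 60 180; python3 - <<'E'
from h import *
s=np.load('stand.npy')
c=manip.camera('side'); save(c,'d')
a=c['img'][140:220,250:330,::-1]; cv2.imwrite('pics/dz.png',cv2.resize(a,None,fx=7,fy=7,interpolation=cv2.INTER_CUBIC))
E
```

```text
t 6.45 w 42.3 F [ 0.7 -0.2  0.2] stand-frame TCP mm [-224.    22.7] z 62.5 yawrel 179.98 tilt [ 0.0161  0.0608 -0.998 ]
world target [0.5187 0.1412 0.06  ] tool shift [ 0.001  -0.0023  0.0023] turn -0.0003
```

View pics/dz.png

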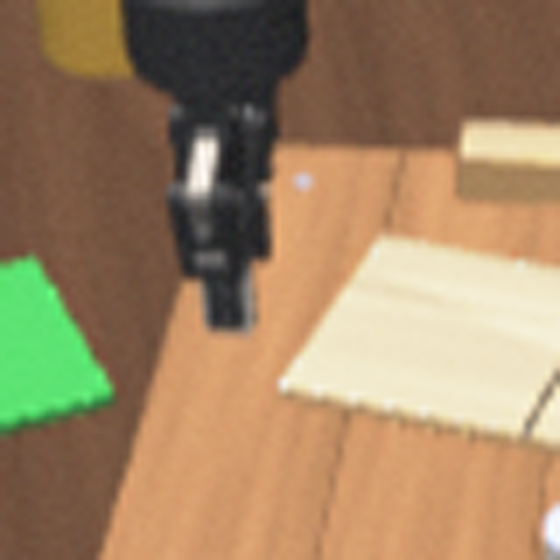

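```bash
python3 - <<'E'
from h import *
s=np.load('stand.npy'); c=manip.camera('side')
for u in ((279.3,187.0),(286,187.2)): print([(rel(s,np.r_[unproj(c,[u],z)[0][:2],0])[:2]*1e3).round(1) for z in (.061,.067)])
E
```

```text
[array([-240.1,   26.3]), array([-238.4,   18. ])]
[array([-219.5,   26.8]), array([-217.9,   18.4])]
```

Call:
{"fn": "send_rows", "kwargs": {
  "moves": [
    [[0.0,-0.001,0.0005,0,50],[0.0,-0.0022,0.001,0,50],[0.0,-0.0022,0.0015,0,50],[0.0,-0.0022,0.0015,0,50],[0.0,-0.0022,0.0015,0,50]]
  ]
}}

```text
t: 7.05
eef_pos: [0.5197, 0.1409, 0.0609]
tool_rot: [0.004, 0.14, 0.99, 0.031]
ft_force: [0.7, -0.1, 0.2]
width: 0.0428
```

Call:
{"fn": "send_rows", "kwargs": {
  "moves": [
    [[0,0,0.0003,0,50],[0,0,0.0006,0,50],[0,0,0.001,0,50],[0,0,0.001,0,50],[0,0,0.001,0,50]]
  ]
}}

```text
t: 7.55
eef_pos: [0.5197, 0.141, 0.0599]
tool_rot: [0.004, 0.14, 0.99, 0.031]
ft_force: [0.2, 0.3, 0.1]
width: 0.0424
```

```bash
python3 - <<'E'
from h import *
s=np.load('stand.npy'); S=manip.get_state()
from scipy.spatial.transform import Rotation as Ro
w,x,y,z=S['tool_rot'];R=Ro.from_quat([x,y,z,w]).as_matrix(); p=np.array(S['eef_pos']); print(R.round(3))
for n in ('side',):
    c=manip.camera(n); 
    im=c['img'][140:220,250:330,::-1]; im=cv2.resize(im,None,fx=7,fy=7,interpolation=cv2.INTER_CUBIC)
    pts=[p]+[p+R@np.array([a,b,-.003]) for a in(-.011,.011) for b in (-.0355,-.021,.021,.0355)]
    for q,col in zip(project(c,pts),[(255,0,255)]+[(0,255,0)]*8):
        q=((q-[250,140]+.5)*7).astype(int); cv2.circle(im,tuple(map(int,q)),4,col,-1)
    cv2.imwrite('pics/e.png',im)
E
```

```text
[[-0.961  0.277  0.016]
 [ 0.278  0.959  0.061]
 [ 0.001  0.063 -0.998]]
```

View pics/e.png

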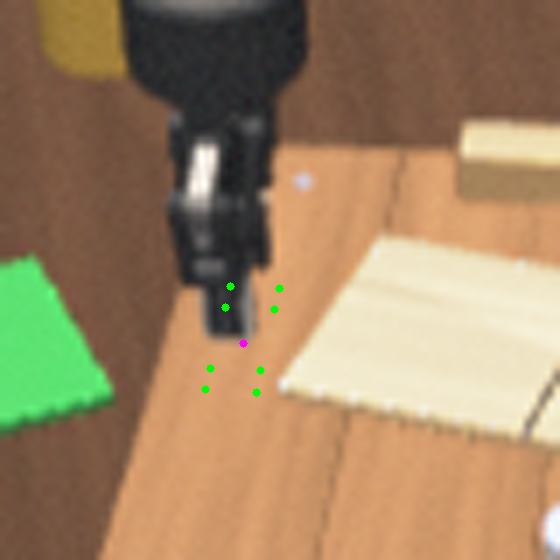

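```bash
python3 - <<'E'
from h import *
s=np.load('stand.npy'); 
from scipy.spatial.transform import Rotation as Ro
w,x,y,z=[-8.01573250e-04,9.84219426e-01,1.76950433e-01,-1.49941860e-04];R=Ro.from_quat([x,y,z,w]).as_matrix(); p=np.array([ 0.18271648,-0.49169695,0.21012081])
for n,(x0,y0) in (('side',(80,270)),('top',(430,290))):
    c=manip.camera(n); 
    im=cv2.imread('pics/%s0.png'%n)[y0:y0+100,x0:x0+120]; im=cv2.resize(im,None,fx=6,fy=6,interpolation=cv2.INTER_CUBIC)
    pts=[p]+[p+R@np.array([a,b,-.013]) for a in(-.011,.011) for b in (-.057,-.0425,.0425,.057)]
    for q,col in zip(project(c,pts),[(255,0,255)]+[(0,255,0)]*8):
        q=((q-[x0,y0]+.5)*6).astype(int); cv2.circle(im,tuple(map(int,q)),4,col,-1)
    cv2.imwrite('pics/f%s.png'%n,im)
E
```

```text
(no output)
```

View pics/fside.png

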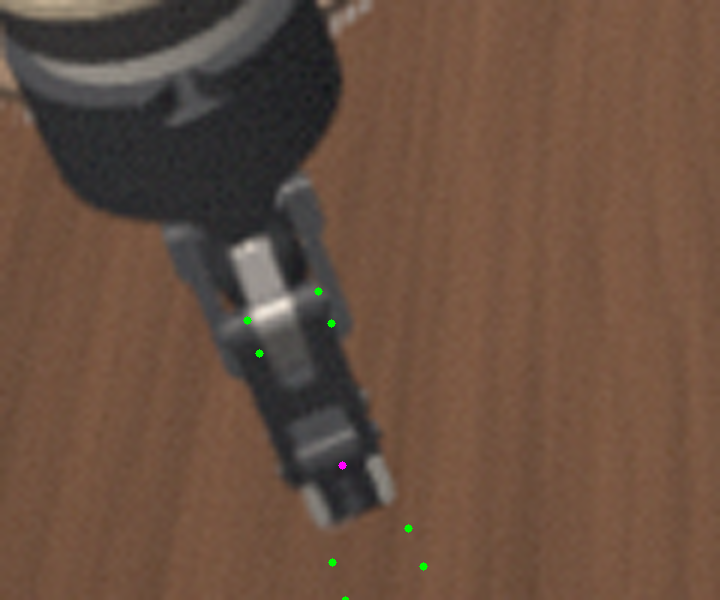

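View pics/ftop.png

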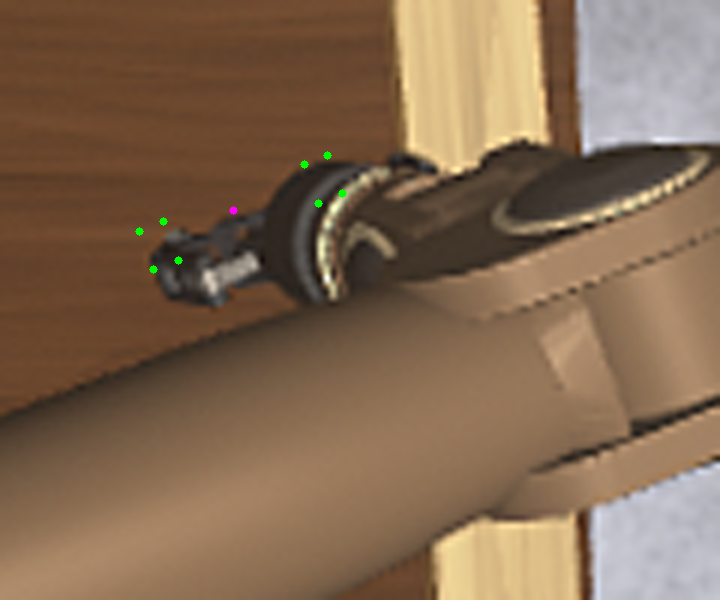

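Call:
{"fn": "send_rows", "kwargs": {
  "moves": [
    [[0,0,0.0005,0,50],[0,0,0.001,0,50],[0,0,0.001,0,50],[0,0,0.0015,0,50],[0,0,0.0015,0,50]]
  ]
}}

```text
t: 8.2
eef_pos: [0.5197, 0.1411, 0.0583]
tool_rot: [0.004, 0.14, 0.99, 0.031]
ft_force: [0.1, -0.4, 0.5]
width: 0.0423
```

```bash
python3 - <<'E'
from h import *
c=manip.camera('side'); x0,y0=225,70
im=c['img'][y0:y0+125,x0:x0+110,::-1]; im=cv2.resize(im,None,fx=4.8,fy=4.8,interpolation=cv2.INTER_CUBIC); im=np.clip(im.astype(float)*1.6,0,255)
cv2.imwrite('pics/g.png',im)
E
```

```text
[ WARN:0@1.345] global loadsave.cpp:1063 imwrite_ Unsupported depth image for selected encoder is fallbacked to CV_8U.
```

View pics/g.png

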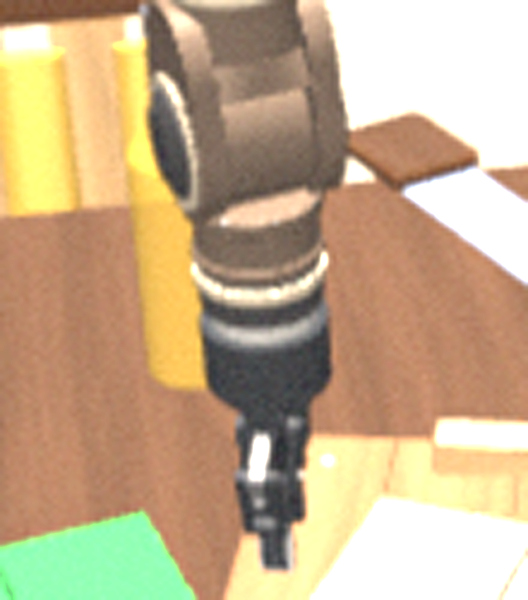

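Call:
{"fn": "send_rows", "kwargs": {
  "moves": [
    [[0,0,0.0005,0,50],[0,0,0.001,0,50],[0,0,0.0015,0,50],[0,0,0.002,0,50],[0,0,0.002,0,50]]
  ]
}}

```text
t: 8.75
eef_pos: [0.5197, 0.1412, 0.0562]
tool_rot: [0.004, 0.14, 0.99, 0.031]
ft_force: [-0.1, 0.9, 0.0]
width: 0.043
```

Call:
{"fn": "send_rows", "kwargs": {
  "moves": [
    [[0,0,0.0005,0,50],[0,0,0.001,0,50],[0,0,0.0015,0,50],[0,0,0.002,0,50],[0,0,0.002,0,50]]
  ]
}}

```text
t: 9.25
eef_pos: [0.5197, 0.1413, 0.0542]
tool_rot: [0.004, 0.14, 0.99, 0.031]
ft_force: [0.0, 0.5, -0.1]
width: 0.0427
```

Call:
{"fn": "send_rows", "kwargs": {
  "moves": [
    [[0,0,0.002,0,50],[0,0,0.004,0,50],[0,0,0.006,0,50],[0,0,0.007,0,50],[0,0,0.007,0,50]]
  ]
}}

```text
t: 9.75
eef_pos: [0.5197, 0.1417, 0.0469]
tool_rot: [0.003, 0.14, 0.99, 0.031]
ft_force: [0.3, 1.2, 0.2]
width: 0.0427
```

```bash
python3 go.py -225 20.5 60 180; python3 - <<'E'
from h import *
c=manip.camera('side'); x0,y0=255,150
im=c['img'][y0:y0+60,x0:x0+60,::-1]; im=cv2.resize(im,None,fx=9,fy=9,interpolation=cv2.INTER_CUBIC); im=np.clip(im.astype(float)*1.4,0,255).astype(np.uint8)
cv2.imwrite('pics/i.png',im)
E
```

```text
t 9.75 w 42.7 F [0.3 1.2 0.2] stand-frame TCP mm [-224.2   21.3] z 46.9 yawrel 179.98 tilt [ 0.0155  0.0607 -0.998 ]
world target [0.5187 0.1412 0.06  ] tool shift [ 0.0008  0.     -0.0131] turn -0.0003
```

View pics/i.png

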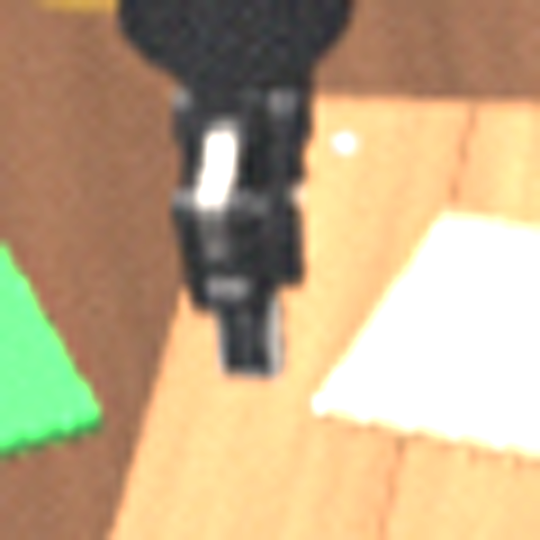

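Call:
{"fn": "send_rows", "kwargs": {
  "moves": [
    [[0,0.0005,0.0015,0,50],[0,0.001,0.003,0,50],[0,0.001,0.0045,0,50],[0,0.001,0.005,0,50],[0,0.001,0.005,0,50]]
  ]
}}

```text
t: 10.3
eef_pos: [0.52, 0.143, 0.042]
tool_rot: [0.003, 0.14, 0.99, 0.031]
ft_force: [-0.0, 0.1, 0.4]
width: 0.0425
```

Call:
{"fn": "send_rows", "kwargs": {
  "moves": [
    [[0,0,0.0005,0,50],[0,0,0.001,0,50],[0,0,0.0015,0,50],[0,0,0.002,0,50],[0,0,0.002,0,50]]
  ]
}}

```text
t: 10.8
eef_pos: [0.52, 0.1431, 0.0399]
tool_rot: [0.003, 0.14, 0.99, 0.031]
ft_force: [0.1, -0.0, -1.0]
width: 0.0426
```

Call:
{"fn": "send_rows", "kwargs": {
  "moves": [
    [[0,0,0.0005,0,50],[0,0,0.001,0,50],[0,0,0.0015,0,50],[0,0,0.0015,0,50],[0,0,0.0015,0,50]]
  ]
}}

```text
t: 11.3
eef_pos: [0.5201, 0.1431, 0.0394]
tool_rot: [0.004, 0.14, 0.99, 0.031]
ft_force: [-2.5, -0.9, 6.8]
width: 0.0426
```

Call:
{"fn": "send_rows", "kwargs": {
  "moves": [
    [[0,0,-0.0009,0,50],[-0.003,-0.001,-0.0009,0,50],[-0.008,-0.0015,-0.0009,0,50],[-0.013,-0.0015,-0.0009,0,50],[-0.018,-0.0015,-0.0009,0,50]]
  ]
}}

```text
t: 11.8
eef_pos: [0.5373, 0.1364, 0.0399]
tool_rot: [0.003, 0.14, 0.99, 0.031]
ft_force: [-1.0, 0.5, -0.6]
width: 0.0425
```

```bash
cat > look2.py <<'E'
from h import *
import sys
s=np.load('stand.npy'); b0=np.load('board.npy') if len(sys.argv)<3 else np.load('init.npy')[1]
c=manip.camera('side')
SFs=[SF[0],SF[2]]; BFs=[BF[0],BF[2],BF[4],BF[1]]
ss=fit(c,s,SFs,.06,False); b=fit(c,b0,BFs,.067); r=rel(ss,b)
print('stand',ss.round(4),'board in stand',(r[:2]*1e3).round(1),np.degrees(r[2]).round(2),'rear mid',((r[:2]-.11*np.array([np.cos(r[2]),np.sin(r[2])]))*1e3).round(1))
np.save('board.npy',b)
draw(c,[(ss,SFs,.06),(b,BF,.067)],sys.argv[1],(250,140,130,110),5)
E
python3 go.py; python3 look2.py j 1
```

```text
t 11.8 w 42.5 F [-1.   0.5 -0.6] stand-frame TCP mm [-205.8   21.1] z 39.9 yawrel 179.96 tilt [ 0.0156  0.0605 -0.998 ]
fit [ 0.6587  0.0936 -0.5196] -29.77 [(np.int64(40), np.float64(0.02), np.float64(0.1)), (np.int64(40), np.float64(-0.2), np.float64(0.12)), (np.int64(40), np.float64(-0.03), np.float64(0.09)), (np.int64(38), np.float64(0.21), np.float64(0.14))]
stand [ 0.7296  0.0583 -0.282 ] board in stand [-77.9  14.2] -13.61 rear mid [-184.8   40. ]
```

View pics/j.png

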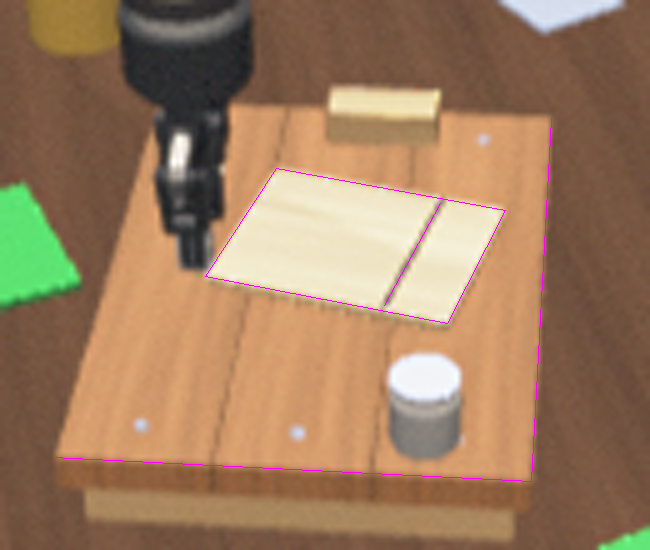

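Call:
{"fn": "send_rows", "kwargs": {
  "moves": [
    [[-0.005,0,-0.0003,0,50],[-0.01,0,-0.0003,0,50],[-0.015,0,-0.0003,0,50],[-0.02,0,-0.0003,0,50],[-0.025,0,-0.0003,0,50]]
  ]
}}

```text
t: 12.35
eef_pos: [0.5625, 0.1292, 0.0401]
tool_rot: [0.004, 0.141, 0.99, 0.031]
ft_force: [-1.2, 0.2, 0.2]
width: 0.0427
```

```bash
python3 go.py; python3 look2.py k
```

```text
t 12.35 w 42.7 F [-1.2  0.2  0.2] stand-frame TCP mm [-179.6   21.1] z 40.1 yawrel 179.95 tilt [ 0.0162  0.0604 -0.998 ]
fit [ 0.6482  0.1121 -0.4696] -26.91 [(np.int64(34), np.float64(-0.2), np.float64(0.6)), (np.int64(35), np.float64(-0.17), np.float64(0.36)), (0, 0, 0), (np.int64(32), np.float64(0.19), np.float64(0.27))]
stand [ 0.7296  0.0582 -0.2818] board in stand [-93.2  29.1] -10.76 rear mid [-201.2   49.6]
```

View pics/k.png

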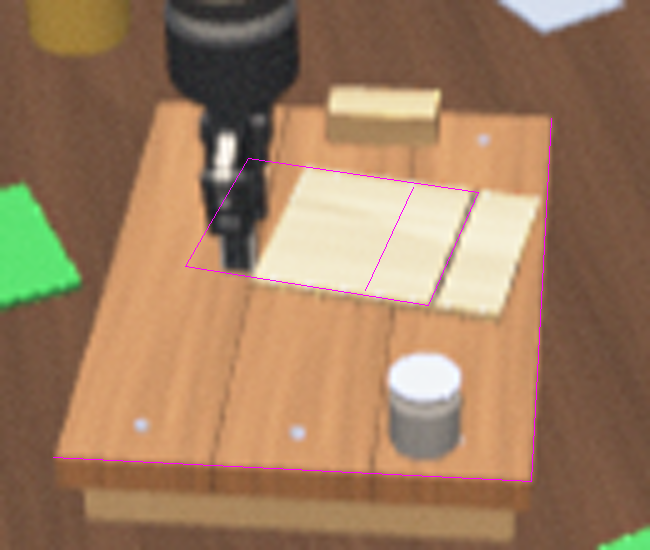

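```bash
sed -i "s/^c=manip/if len(sys.argv)==5:\n    g=[float(v) for v in sys.argv[2:]]; b0=np.r_[tf(s,[g[0]\/1e3,g[1]\/1e3])[0],s[2]+np.radians(g[2])]\nc=manip/" look2.py; python3 look2.py l -55 15 -8
```

```text
fit [ 0.6853  0.0955 -0.4384] -25.12 [(np.int64(40), np.float64(-0.02), np.float64(0.14)), (np.int64(40), np.float64(-0.24), np.float64(0.21)), (np.int64(40), np.float64(0.01), np.float64(0.11)), (np.int64(38), np.float64(0.23), np.float64(0.13))]
stand [ 0.7296  0.0582 -0.282 ] board in stand [-53.   23.4] -8.96 rear mid [-161.6   40.5]
```

View pics/l.png

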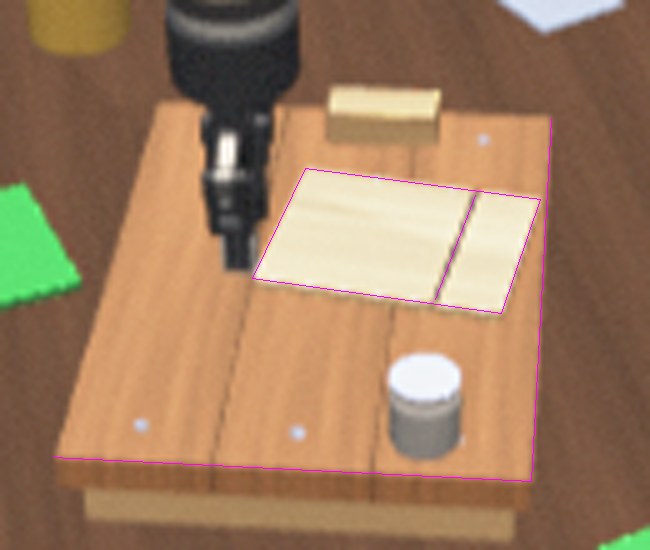

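```bash
python3 - <<'E'
from h import *
s=np.load('stand.npy'); c=manip.camera('side')
x0,y0=285,170
im=c['img'][y0:y0+40,x0:x0+40,::-1]; cv2.imwrite('pics/m.png',cv2.resize(im,None,fx=15,fy=15,interpolation=cv2.INTER_CUBIC))
for u in ((294.5,193.8),(300,194),(297.5,194.5)): print([(rel(s,np.r_[unproj(c,[u],z)[0][:2],0])[:2]*1e3).round(1) for z in (.0605,)])
E
```

```text
[array([-189.1,   -4.5])]
[array([-172.5,   -4.3])]
[array([-179.7,   -7.3])]
```

View pics/m.png

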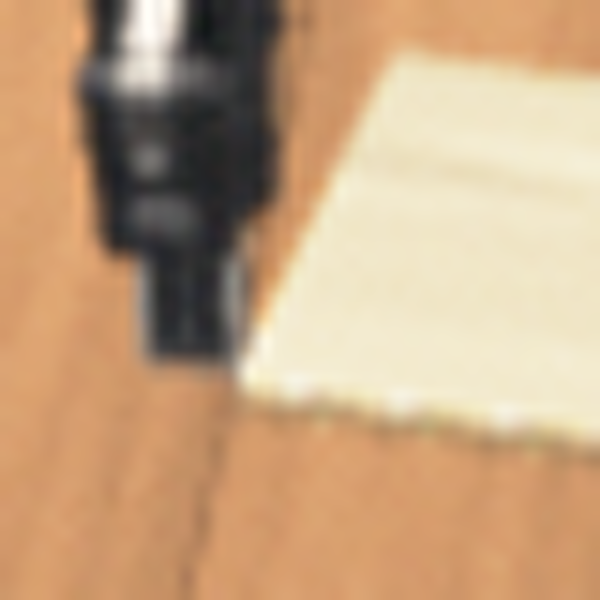

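Call:
{"fn": "send_rows", "kwargs": {
  "moves": [
    [[0.004,0,0,0,50],[0.004,-0.009,0,0,50],[0.002,-0.009,0,0,50],[-0.003,-0.009,0,0,50],[-0.008,-0.009,0,0,50]]
  ]
}}

```text
t: 13.0
eef_pos: [0.5681, 0.1182, 0.0398]
tool_rot: [0.004, 0.141, 0.99, 0.031]
ft_force: [0.0, -0.1, 0.3]
width: 0.0428
```

Call:
{"fn": "send_rows", "kwargs": {
  "moves": [
    [[-0.004,0,0,0,50],[-0.008,0,0,0,50],[-0.012,0,0,0,50],[-0.016,0,0,0,50],[-0.018,0,0,0,50]]
  ]
}}

```text
t: 13.5
eef_pos: [0.5858, 0.1131, 0.0396]
tool_rot: [0.004, 0.141, 0.99, 0.031]
ft_force: [-1.3, -0.4, 0.5]
width: 0.043
```

```bash
python3 go.py; python3 look2.py n -30 27 -3
```

```text
t 13.5 w 43.0 F [-1.3 -0.4  0.5] stand-frame TCP mm [-152.7   12.1] z 39.6 yawrel 179.92 tilt [ 0.0168  0.0605 -0.998 ]
fit [ 0.7108  0.1017 -0.3303] -18.93 [(np.int64(40), np.float64(0.0), np.float64(0.14)), (np.int64(39), np.float64(-0.24), np.float64(0.21)), (np.int64(40), np.float64(-0.03), np.float64(0.1)), (np.int64(39), np.float64(0.24), np.float64(0.18))]
stand [ 0.7298  0.0582 -0.2824] board in stand [-30.3  36.4] -2.75 rear mid [-140.2   41.7]
```

View pics/n.png

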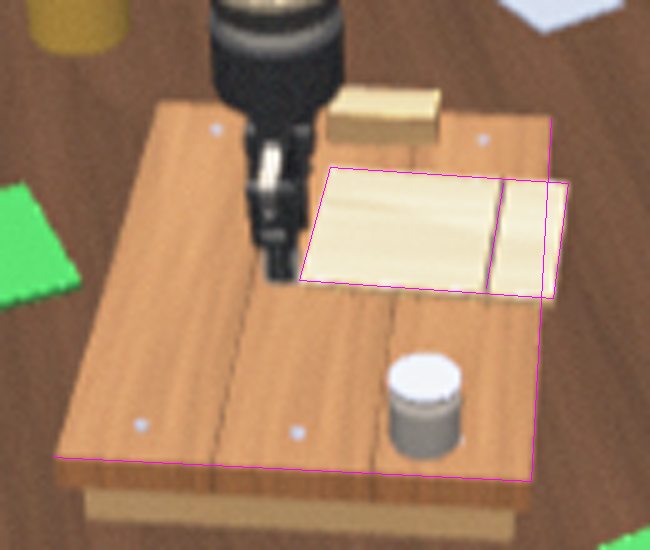

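Call:
{"fn": "send_rows", "kwargs": {
  "moves": [
    [[0.003,0,-0.0005,0,50],[0.003,0.012,-0.0005,0,50],[0.001,0.012,-0.0005,0,50],[-0.003,0.012,-0.0005,0,50],[-0.007,0.012,-0.0005,0,50]]
  ]
}}

```text
t: 14.05
eef_pos: [0.5962, 0.1227, 0.0409]
tool_rot: [0.004, 0.141, 0.99, 0.031]
ft_force: [-0.5, 0.4, 0.1]
width: 0.0422
```

Call:
{"fn": "send_rows", "kwargs": {
  "moves": [
    [[-0.003,0,0,0,50],[-0.006,0,0,0,50],[-0.009,0,0,0,50],[-0.011,0,0,0,50],[-0.011,0,0,0,50]]
  ]
}}

```text
t: 14.55
eef_pos: [0.6071, 0.1195, 0.0409]
tool_rot: [0.004, 0.141, 0.99, 0.031]
ft_force: [-0.0, 0.1, 0.4]
width: 0.0427
```

```bash
python3 go.py; python3 look2.py o -14 37 -1
```

```text
t 14.55 w 42.7 F [-0.   0.1  0.4] stand-frame TCP mm [-134.    24.2] z 40.9 yawrel 179.93 tilt [ 0.0171  0.0604 -0.998 ]
fit [ 0.7276  0.1024 -0.2706] -15.51 [(np.int64(40), np.float64(0.09), np.float64(0.05)), (np.int64(40), np.float64(-0.16), np.float64(0.29)), (np.int64(40), np.float64(-0.08), np.float64(0.11)), (np.int64(39), np.float64(0.27), np.float64(0.18))]
stand [ 0.7296  0.0583 -0.2813] board in stand [-14.1  41.8] 0.61 rear mid [-124.1   40.7]
```

View pics/o.png

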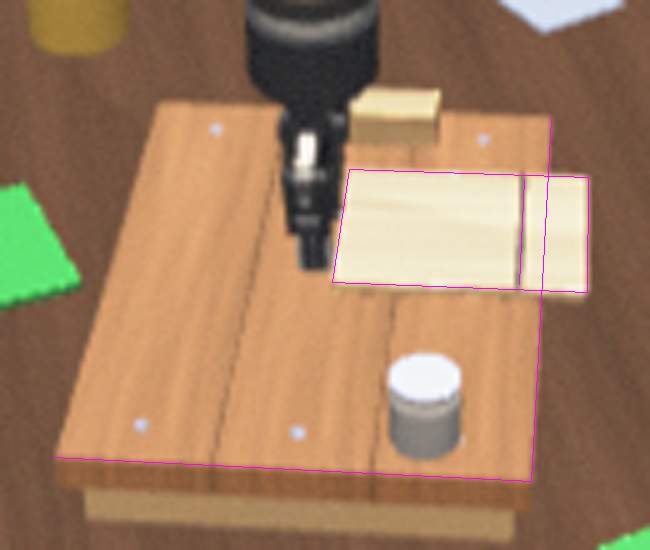

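Call:
{"fn": "send_rows", "kwargs": {
  "moves": [
    [[0.003,0,0,0,50],[0.003,0.015,0.0003,0,50],[0.001,0.015,0.0003,0,50],[-0.002,0.015,0.0003,0,50],[-0.004,0.015,0.0003,0,50]]
  ]
}}

```text
t: 15.1
eef_pos: [0.6152, 0.133, 0.0415]
tool_rot: [0.004, 0.14, 0.99, 0.031]
ft_force: [-1.4, -0.1, -0.3]
width: 0.0426
```

Call:
{"fn": "send_rows", "kwargs": {
  "moves": [
    [[-0.002,0,0,0,50],[-0.004,0,0,0,50],[-0.006,0,0,0,50],[-0.006,0,0,0,50],[-0.006,0,0,0,50]]
  ]
}}

```text
t: 15.6
eef_pos: [0.6211, 0.1311, 0.0415]
tool_rot: [0.004, 0.141, 0.99, 0.031]
ft_force: [0.3, -0.6, 0.0]
width: 0.0431
```

```bash
python3 go.py; python3 look2.py p -4 41 0
```

```text
t 15.6 w 43.1 F [ 0.3 -0.6  0. ] stand-frame TCP mm [-123.9   39.3] z 41.5 yawrel 179.94 tilt [ 0.0171  0.0603 -0.998 ]
fit [ 0.7372  0.0996 -0.2608] -14.94 [(np.int64(40), np.float64(0.12), np.float64(0.07)), (np.int64(40), np.float64(-0.44), np.float64(0.33)), (np.int64(40), np.float64(-0.13), np.float64(0.08)), (np.int64(40), np.float64(0.34), np.float64(0.17))]
stand [ 0.7292  0.0588 -0.2797] board in stand [-3.5 41.5] 1.08 rear mid [-113.5   39.4]
```

View pics/p.png

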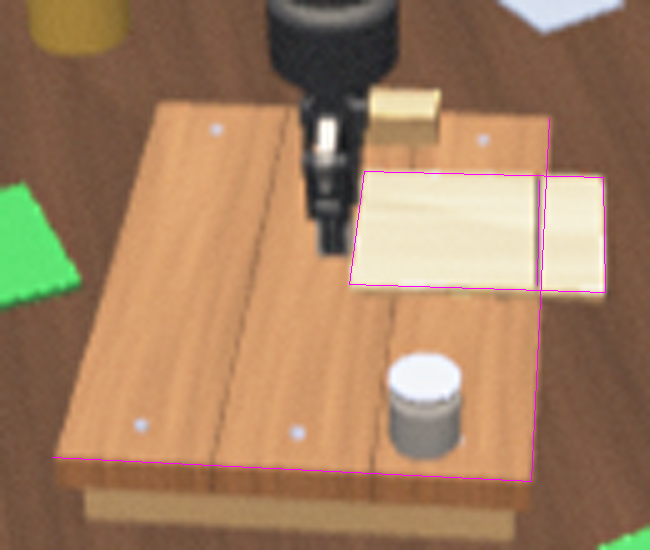

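Call:
{"fn": "send_rows", "kwargs": {
  "moves": [
    [[0.01,0,0,0,50],[0.02,0,-0.04,0,50],[0.03,-0.02,-0.09,0,50],[0.05,-0.06,-0.1,0,50],[0.08,-0.1,-0.1,0,50]]
  ]
}}

```text
t: 16.15
eef_pos: [0.5157, 0.0512, 0.138]
tool_rot: [0.007, 0.14, 0.99, 0.031]
ft_force: [1.1, -1.4, -0.1]
width: 0.0428
```

Call:
{"fn": "send_rows", "kwargs": {
  "moves": [
    [[0.02,-0.04,0,0,50],[0.04,-0.08,0,0,50],[0.06,-0.12,0,0,50],[0.08,-0.15,0,0,50],[0.08,-0.15,0,0,50]]
  ]
}}

```text
t: 16.65
eef_pos: [0.3936, -0.0718, 0.1276]
tool_rot: [0.007, 0.142, 0.989, 0.031]
ft_force: [0.2, 0.6, 1.1]
width: 0.0429
```

```bash
cat > look3.py <<'E'
from h import *
import sys
n=sys.argv[1]; g=[float(v) for v in sys.argv[2:5]]; s=np.load('stand.npy')
for nm in ('top','side'):
    c=manip.camera(nm)
    side2=SF[1] if nm=='top' else ((-.26,-.18),(0,-.18),'edge')
    ss=fit(c,s,[((0,-.18),(0,-.04),'edge'),((0,.115),(0,.18),'edge'),SF[2],SF[1]],.06)
    b0=np.r_[tf(ss,[g[0]/1e3,g[1]/1e3])[0],ss[2]+np.radians(g[2])]
    for B in (BF,[BF[0],BF[4],BF[1],BF[3]],[BF[0],BF[3],BF[1]],[BF[4],BF[1]]):
        b=fit(c,b0,B,.067,False); r=rel(ss,b); print(nm,'board in stand',(r[:2]*1e3).round(1),np.degrees(r[2]).round(2))
        if len(B)==5: bb=b
    draw(c,[(ss,SF,.06),(bb,BF,.067)],n+nm,(220,140,150,130) if nm=='top' else (250,140,130,110),5)
E
python3 go.py; python3 look3.py q -3.5 41 0
```

```text
t 16.65 w 42.9 F [0.2 0.6 1.1] stand-frame TCP mm [-286.1 -218.9] z 127.6 yawrel 179.79 tilt [ 0.0219  0.0598 -0.998 ]
fit [ 0.7282  0.0586 -0.2823] -16.18 [(np.int64(40), np.float64(-0.0), np.float64(0.15)), (np.int64(40), np.float64(0.0), np.float64(0.13)), (np.int64(38), np.float64(0.02), np.float64(0.12)), (np.int64(38), np.float64(0.01), np.float64(0.19))]
top board in stand [-4.4 42.9] 1.42
top board in stand [-4.4 43.1] 1.48
top board in stand [-4.3 43.1] 1.49
top board in stand [-4.5 43.1] 1.63
fit [ 0.7297  0.0584 -0.2822] -16.17 [(np.int64(40), np.float64(0.0), np.float64(0.14)), (np.int64(40), np.float64(-0.02), np.float64(0.09)), (np.int64(40), np.float64(-0.05), np.float64(0.08)), (np.int64(32), np.float64(0.15), np.float64(0.4))]
side board in stand [-4.4 41.9] 1.29
side board in stand [-4.4 43.8] 1.3
side board in stand [-4.3 43.6] 1.16
side board in stand [-4.7 43.7] 1.55
```

View pics/qtop.png

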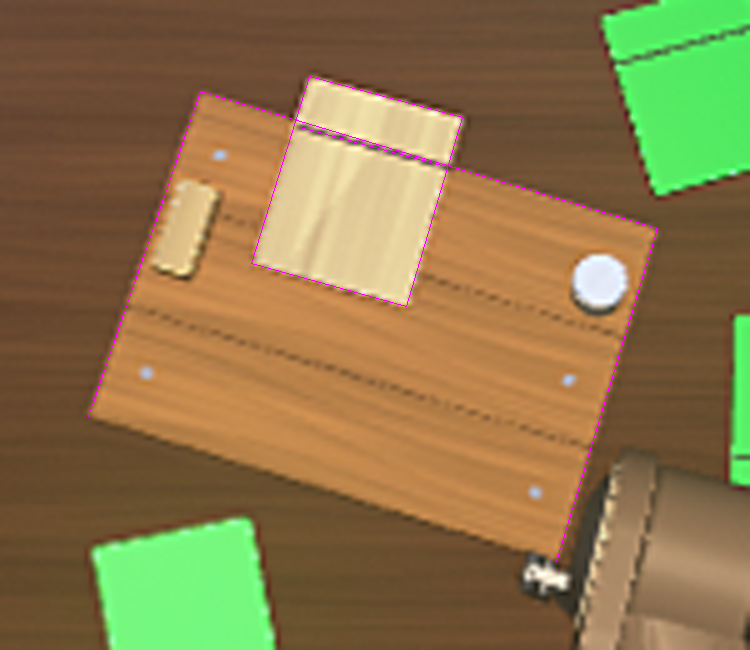

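View pics/qside.png

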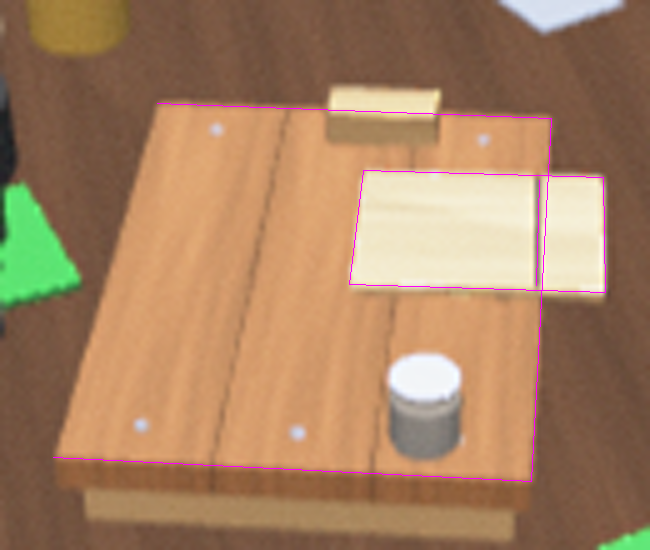

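```bash
python3 go.py -150 90 100 180
```

```text
t 16.75 w 42.8 F [ 0.5 -0.5 -0.1] stand-frame TCP mm [-283.4 -216.8] z 128.1 yawrel 179.92 tilt [ 0.0242  0.0603 -0.9979]
world target [0.6101 0.1871 0.1   ] tool shift [-0.1327  0.3045  0.0488] turn -0.0014
```

Call:
{"fn": "send_rows", "kwargs": {
  "moves": [
    [[-0.02,0.045,0.003,0,0],[-0.04,0.09,0.006,0,0],[-0.06,0.135,0.009,0,0],[-0.08,0.18,0.015,0,0],[-0.1,0.225,0.025,0,0]]
  ]
}}

```text
t: 17.25
eef_pos: [0.5577, 0.1219, 0.1187]
tool_rot: [0.009, 0.14, 0.99, 0.032]
ft_force: [1.5, -0.8, -0.4]
width: -0.0
```

```bash
python3 go.py -150 90 56 180
```

```text
t 17.25 w -0.0 F [ 1.5 -0.8 -0.4] stand-frame TCP mm [-182.2   12.8] z 118.7 yawrel 180.03 tilt [ 0.0259  0.0608 -0.9978]
world target [0.6101 0.1871 0.056 ] tool shift [-0.0318  0.0729  0.0679] turn 0.0006
```

Call:
{"fn": "send_rows", "kwargs": {
  "moves": [
    [[-0.01,0.03,0.01,0,0],[-0.02,0.06,0.03,0,0],[-0.032,0.073,0.055,0,0],[-0.032,0.073,0.068,0,0],[-0.032,0.073,0.068,0,0]]
  ]
}}

```text
t: 17.75
eef_pos: [0.6084, 0.188, 0.0528]
tool_rot: [0.006, 0.139, 0.99, 0.031]
ft_force: [-0.5, -0.3, -0.2]
width: -0.0003
```

```bash
python3 go.py -150 90 50 180; python3 - <<'E'
from h import *
c=manip.camera('side'); x0,y0=250,120
im=c['img'][y0:y0+100,x0:x0+130,::-1]; im=cv2.resize(im,None,fx=6,fy=6,interpolation=cv2.INTER_CUBIC)
cv2.imwrite('pics/r.png',im)
E
```

```text
t 17.75 w -0.3 F [-0.5 -0.3 -0.2] stand-frame TCP mm [-151.8   90.3] z 52.8 yawrel 180.14 tilt [ 0.0207  0.0594 -0.998 ]
world target [0.6101 0.1871 0.05  ] tool shift [-0.0018 -0.0005  0.0027] turn 0.0024
```

View pics/r.png

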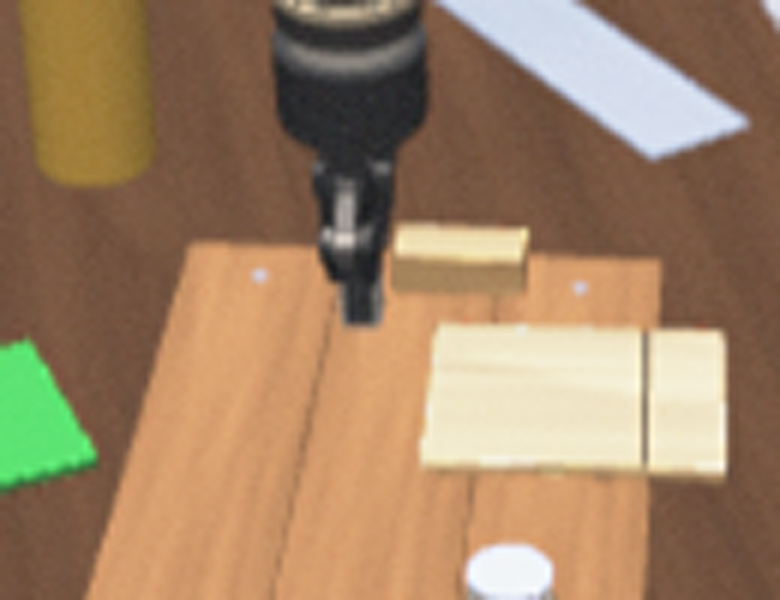

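Call:
{"fn": "send_rows", "kwargs": {
  "moves": [
    [[0,0,0.001,0,0],[0,0,0.002,0,0],[0,0,0.003,0,0],[0,0,0.005,0,0],[0,0,0.005,0,0]]
  ]
}}

```text
t: 18.3
eef_pos: [0.609, 0.1875, 0.0498]
tool_rot: [0.007, 0.139, 0.99, 0.031]
ft_force: [-0.4, 0.0, 0.5]
width: -0.0002
```

Call:
{"fn": "send_rows", "kwargs": {
  "moves": [
    [[0,0,0.0005,0,0],[0,0,0.001,0,0],[0,0,0.0015,0,0],[0,0,0.002,0,0],[0,0,0.002,0,0]]
  ]
}}

```text
t: 18.8
eef_pos: [0.609, 0.1876, 0.0476]
tool_rot: [0.007, 0.139, 0.99, 0.031]
ft_force: [-0.4, -0.0, 0.3]
width: -0.0001
```

Call:
{"fn": "send_rows", "kwargs": {
  "moves": [
    [[0,0,0.0005,0,0],[0,0,0.001,0,0],[0,0,0.0015,0,0],[0,0,0.0015,0,0],[0,0,0.0015,0,0]]
  ]
}}

```text
t: 19.3
eef_pos: [0.609, 0.1877, 0.0461]
tool_rot: [0.007, 0.139, 0.99, 0.031]
ft_force: [-0.5, -0.7, 0.2]
width: 0.0003
```

Call:
{"fn": "send_rows", "kwargs": {
  "moves": [
    [[0,0,0.0005,0,0],[0,0,0.001,0,0],[0,0,0.0015,0,0],[0,0,0.002,0,0],[0,0,0.002,0,0]]
  ]
}}

```text
t: 19.8
eef_pos: [0.609, 0.1879, 0.044]
tool_rot: [0.007, 0.139, 0.99, 0.031]
ft_force: [0.3, 0.5, 0.3]
width: -0.0002
```

Call:
{"fn": "send_rows", "kwargs": {
  "moves": [
    [[0,0,0.0005,0,0],[0,0,0.001,0,0],[0,0,0.0015,0,0],[0,0,0.0015,0,0],[0,0,0.0015,0,0]]
  ]
}}

```text
t: 20.3
eef_pos: [0.6091, 0.188, 0.0425]
tool_rot: [0.007, 0.139, 0.99, 0.031]
ft_force: [-0.2, 0.7, 0.0]
width: 0.0
```

```bash
python3 go.py -131 88 50 180
```

```text
t 20.3 w 0.0 F [-0.2  0.7  0. ] stand-frame TCP mm [-151.2   90.5] z 42.5 yawrel 180.07 tilt [ 0.0227  0.0599 -0.9979]
world target [0.6278 0.1799 0.05  ] tool shift [-0.0202 -0.0021 -0.0075] turn 0.0012
```

Call:
{"fn": "send_rows", "kwargs": {
  "moves": [
    [[-0.006,-0.001,0,0,0],[-0.012,-0.001,0,0,0],[-0.018,-0.001,0,0,0],[-0.024,-0.001,0,0,0],[-0.024,-0.001,0,0,0]]
  ]
}}

```text
t: 20.8
eef_pos: [0.6328, 0.18, 0.0424]
tool_rot: [0.007, 0.14, 0.99, 0.031]
ft_force: [-0.4, -0.0, 0.4]
width: 0.0001
```

Call:
{"fn": "send_rows", "kwargs": {
  "moves": [
    [[-0.002,0,0,0,0],[-0.004,0,0,0,0],[-0.0055,0,0,0,0],[-0.0055,0,0,0,0],[-0.0055,0,0,0,0]]
  ]
}}

```text
t: 21.3
eef_pos: [0.6381, 0.1785, 0.0425]
tool_rot: [0.007, 0.14, 0.99, 0.031]
ft_force: [-1.2, 0.3, -0.6]
width: -0.0004
```

```bash
python3 go.py; python3 look3.py s -1 43 0 | grep side
```

```text
t 21.3 w -0.4 F [-1.2  0.3 -0.6] stand-frame TCP mm [-120.7   89.5] z 42.5 yawrel 180.03 tilt [ 0.0231  0.0598 -0.9979]
side board in stand [-0.9 39.3] 0.08
side board in stand [-0.9 41.1] 0.16
side board in stand [-0.9 41.1] 0.22
side board in stand [-1.  41.1] 0.11
  ret = _var(a, axis=axis, dtype=dtype, out=out, ddof=ddof,
  arrmean = um.true_divide(arrmean, div, out=arrmean,
  ret = ret.dtype.type(ret / rcount)
```

View pics/sside.png

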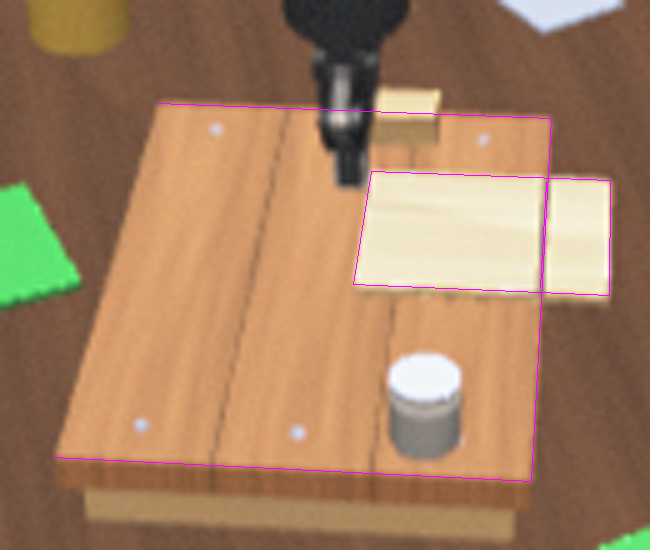

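Call:
{"fn": "send_rows", "kwargs": {
  "moves": [
    [[0.006,0,-0.001,0,0],[0.006,-0.024,-0.0025,0,0],[0.006,-0.048,-0.003,0,0],[0.006,-0.048,-0.003,0,0],[0.003,-0.048,-0.003,0,0]]
  ]
}}

```text
t: 21.9
eef_pos: [0.6216, 0.1331, 0.0428]
tool_rot: [0.007, 0.14, 0.99, 0.031]
ft_force: [0.7, -0.1, 0.2]
width: -0.0001
```

```bash
python3 go.py -119.8 41 42.7 180
```

```text
t 21.9 w -0.1 F [ 0.7 -0.1  0.2] stand-frame TCP mm [-123.9   41.3] z 42.8 yawrel 180.0 tilt [ 0.0235  0.0603 -0.9979]
world target [0.6255 0.1317 0.0427] tool shift [-0.0041 -0.0003  0.0001] turn 0.0
```

Nudge to about -119.7, then withdraw to look.

Call:
{"fn": "send_rows", "kwargs": {
  "moves": [
    [[-0.0015,0,0,0,0],[-0.003,0,0,0,0],[-0.004,0,0,0,0],[-0.0042,0,0,0,0],[-0.0042,0,0,0,0]]
  ]
}}

```text
t: 22.4
eef_pos: [0.6256, 0.1322, 0.0427]
tool_rot: [0.007, 0.14, 0.99, 0.031]
ft_force: [-0.4, -0.6, -0.4]
width: 0.0001
```

Call:
{"fn": "send_rows", "kwargs": {
  "moves": [
    [[0.015,0,0,0,0],[0.03,0,-0.04,0,0],[0.04,-0.02,-0.09,0,0],[0.06,-0.05,-0.1,0,0],[0.09,-0.08,-0.1,0,0]]
  ]
}}

```text
t: 22.9
eef_pos: [0.5165, 0.074, 0.1399]
tool_rot: [0.01, 0.14, 0.99, 0.032]
ft_force: [-0.3, 0.2, 0.1]
width: 0.0001
```

Call:
{"fn": "send_rows", "kwargs": {
  "moves": [
    [[0.02,-0.04,0,0,0],[0.04,-0.08,0,0,0],[0.06,-0.12,0,0,0],[0.08,-0.16,0,0,0],[0.08,-0.18,0,0,0]]
  ]
}}

```text
t: 23.4
eef_pos: [0.387, -0.0778, 0.1271]
tool_rot: [0.01, 0.14, 0.99, 0.032]
ft_force: [0.4, -0.2, 0.5]
width: -0.0001
```

```bash
python3 go.py; python3 look3.py v 0 42 0
```

```text
t 23.4 w -0.1 F [ 0.4 -0.2  0.5] stand-frame TCP mm [-290.8 -226.4] z 127.1 yawrel 179.95 tilt [ 0.0289  0.06   -0.9978]
fit [ 0.7282  0.0586 -0.2822] -16.17 [(np.int64(40), np.float64(-0.02), np.float64(0.15)), (np.int64(40), np.float64(0.02), np.float64(0.13)), (np.int64(38), np.float64(0.01), np.float64(0.12)), (np.int64(38), np.float64(0.01), np.float64(0.19))]
top board in stand [-0. 40.] 0.02
top board in stand [-0.  39.9] 0.14
top board in stand [ 0.  39.9] 0.17
top board in stand [-0.1 40. ] 0.26
fit [ 0.7298  0.0584 -0.2819] -16.15 [(np.int64(40), np.float64(0.0), np.float64(0.14)), (np.int64(40), np.float64(-0.01), np.float64(0.07)), (np.int64(40), np.float64(-0.03), np.float64(0.1)), (np.int64(33), np.float64(0.15), np.float64(0.42))]
side board in stand [-0.2 39.4] -0.16
side board in stand [-0.2 41.1] -0.09
side board in stand [-0.2 41.2] 0.02
side board in stand [-0.2 41.1] -0.22
```

View pics/vtop.png

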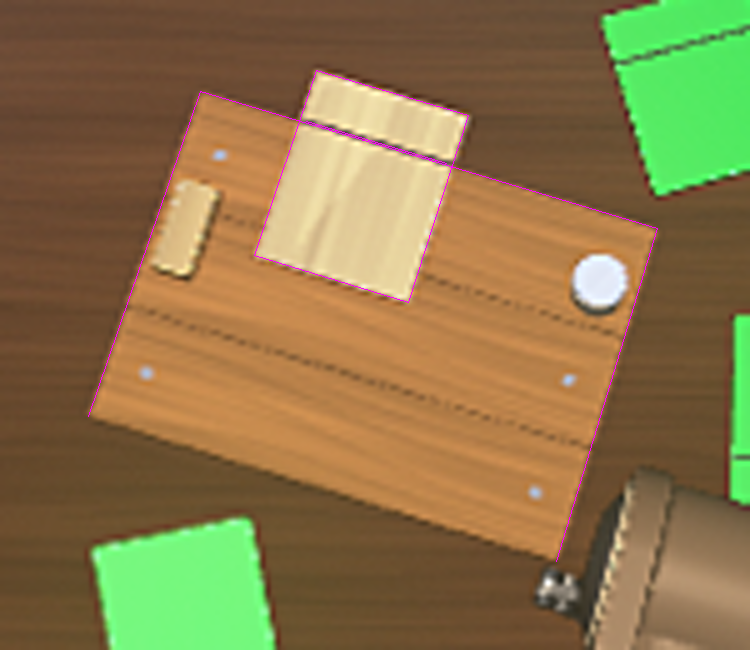

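View pics/vside.png

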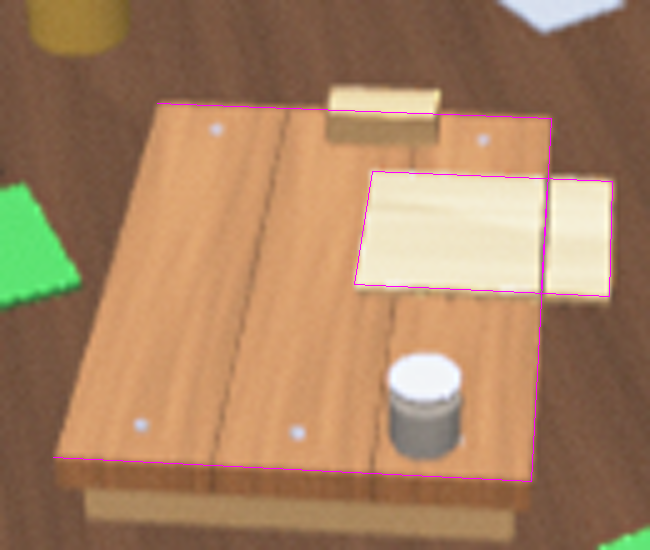

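Both pictures show the line on the edge (top: from about (300,121) to (451,165); side: around (545,235)), with the offcut and tin in their original places and the arm clear. I'm handing it in.

```bash
python3 -c "
from plant import manip; print(manip.hand_in())"
```

```text
the job is handed in; nothing more can be done
None
```

The board is in place: its ruled line sits over the stand's far edge and the board is square to it. I handed the job in at about 23.5 s of the 38 s allowed.

- **How it was pushed:** I slid the board about 82 mm and turned it about 14° with the fingertips low against its rear end. A closed-finger push near the rear left corner took out a last 1.4° of skew, and a push at the middle took it the final millimetre.
- **Final check:** The top camera put the line within 0.1 mm of the edge, turned 0.0–0.3°. The side camera put it 0.2 mm short, turned −0.2° to 0.0°. Camera calibration is only good to about 2 mm, but line and edge were read in the same pictures, so most of that error should cancel.
- **Other things:** The offcut and tin show at the same pixels as at the start. The highest force I read was about 7 N, when I touched the stand to find its height, and the arm ended clear of everything.

Some things did not go as expected:
- **Tool tilt:** On the way in, the last joint hit its limit and left the tool tilted about 3.5°. I turned it half round and worked with the tilt.
- **Fingertip height:** The fingertips met the stand with the reported tool point about 20 mm lower than I expected, so I set the height by touch and camera.
- **Two-finger push:** It left the board 1.4° off instead of squaring it, which is why the corner push was needed.
- **Not checked:** I did not measure the bottle or mallet again, but the arm stayed clear of both.

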